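# Level the pan balance

## Task

Two plain steel hubs and two stepped shafts stand on the two-pan balance, unequally shared, so one pan sits low; a shaft weighs exactly as much as two plain hubs. Move parts from pan to pan until the balance sits level, with all four parts standing upright within the pans. Leave the brass hub and the other things lying about on the surface plate alone.

Things in the scene. Friction and masses are not known exactly. Their poses are not given: they have to be found in the camera images.
- balance: low grey equal-arm balance fixed on the surface plate, housing 250 x 88 mm and 49 mm high, two round dark steel pans on top of it. Origin at the centre of its underside, x along its long axis (the pans stand at x = -88 mm for pan_a and +88 mm for pan_b), z up. Nothing rises above the pans between them. Mind the tall square column of the room at the right front of the plate (about x 0.32 to 0.48 m, y beyond -0.39 m), which the arm must get round
- pan_a_top (a point): One pan of the balance: centre of the flat top face of a 136 mm diameter round dark steel pan without a standing rim (top face 80 mm above the surface plate when level); z up, point x axis along the balance's long axis. The pan stays horizontal and only rises and sinks by up to 10 mm; the other pan moves the opposite way by the same amount. The pans' centres are 176 mm apart
- pan_b_top (a point): The other pan of the balance: centre of the flat top face of a 136 mm diameter round dark steel pan without a standing rim (top face 80 mm above the surface plate when level); z up, point x axis along the balance's long axis. The pan stays horizontal and only rises and sinks by up to 10 mm; the other pan moves the opposite way by the same amount. The pans' centres are 176 mm apart
- pan_a (a joint): height of pan_a relative to level, in m: 0 = level, +0.010 = at its upper stop, -0.010 = at its lower stop. pan_b reads the opposite. It settles, within about a second, at 0 when both pans carry the same weight and at a stop when they differ by one hub (70 g) or more; it makes no difference where in a pan a part stands. The weights of the four parts do not vary. An empty or lightly pressed pan gives way under about 1 N
- hub_1: First plain turned steel hub: 30 mm diameter flange, narrower plain neck above it with a bore, 22 mm tall in all, 70 g; grasp it low down across the flange. Origin at the centre of its underside, z up its axis. Stands flange down in one of the pans at the start
- hub_2: Second plain turned steel hub: 30 mm diameter flange, narrower plain neck above it with a bore, 22 mm tall in all, 70 g; grasp it low down across the flange. Origin at the centre of its underside, z up its axis. Stands flange down in one of the pans at the start; same as the first
- shaft_1: First stepped turned steel shaft standing on its flange: flange 33 mm diameter and 8 mm thick, above it a 16 to 17 mm diameter shank, 73 mm tall in all, 140 g (exactly as much as two plain hubs); grasp the shank. Origin at the centre of its underside, z up its axis. Stands in one of the pans at the start
- shaft_2: Second stepped turned steel shaft standing on its flange: flange 33 mm diameter and 8 mm thick, above it a 16 to 17 mm diameter shank, 73 mm tall in all, 140 g (exactly as much as two plain hubs); grasp the shank. Origin at the centre of its underside, z up its axis. Stands in one of the pans at the start; same as the first
- brass_hub: bystander: a brass hub, 32 mm diameter, 22 mm tall, standing on the surface plate beside the balance; leave it. Origin at the centre of its underside
- ring_gauge: bystander: steel ring, 58 mm diameter, 18 mm high, on the plate to the left; leave it. Origin at the centre of its underside
- milled_block: bystander: aluminium block 32 x 56 x 22 mm on the plate to the right; leave it. Origin at the centre of its underside
Not all that is in view belongs to the job. Leave any turquoise look-alike of the hub_2 alone. What is shaped like the shaft_1 but green or turquoise is not meant.

How it is judged:
At the end, for the whole second after the job is handed in: Balance at rest and level (pan_a within 4 mm of level); both hubs and both shafts stand still and upright (within about 10 degrees) on the pans, centres at most 62 mm from their pan's centre; brass hub, ring and milled block within 20 mm of where they began (value of joint pan_a between -0.004 and 0.004 m and velocity of joint pan_a between -0.01 and 0.01 m/s and ((horizontal distance between hub_1 and pan_a_top below 0.062 m and z of hub_1 in the frame of pan_a_top between -0.005 and 0.007 m) or (horizontal distance between hub_1 and pan_b_top below 0.062 m and z of hub_1 in the frame of pan_b_top between -0.005 and 0.007 m)) and angle between each of hub_1, hub_2, shaft_1, shaft_2's own z axis and vertical below 0.17 rad and linear speed of each of hub_1, hub_2, shaft_1, shaft_2 below 0.02 m/s and ((horizontal distance between hub_2 and pan_a_top below 0.062 m and z of hub_2 in the frame of pan_a_top between -0.005 and 0.007 m) or (horizontal distance between hub_2 and pan_b_top below 0.062 m and z of hub_2 in the frame of pan_b_top between -0.005 and 0.007 m)) and ((horizontal distance between shaft_1 and pan_a_top below 0.062 m and z of shaft_1 in the frame of pan_a_top between -0.005 and 0.007 m) or (horizontal distance between shaft_1 and pan_b_top below 0.062 m and z of shaft_1 in the frame of pan_b_top between -0.005 and 0.007 m)) and ((horizontal distance between shaft_2 and pan_a_top below 0.062 m and z of shaft_2 in the frame of pan_a_top between -0.005 and 0.007 m) or (horizontal distance between shaft_2 and pan_b_top below 0.062 m and z of shaft_2 in the frame of pan_b_top between -0.005 and 0.007 m))); the robot touches nothing.
It fails at once if a bystander (brass hub) is moved by more than 20 mm (distance of brass_hub from where it was at the start of the episode above 0.02 m).
It fails at once if a bystander (ring gauge) is moved by more than 20 mm (distance of ring_gauge from where it was at the start of the episode above 0.02 m).
It fails at once if a bystander (milled block) is moved by more than 20 mm (distance of milled_block from where it was at the start of the episode above 0.02 m).
It also fails if it takes over 46 s, if anything falls off the work surface, if the arm or the gripper's body presses on something with over 40 N, if the wrist force passes 120 N, or if a joint passes its speed limit or range.

## Robot

A 7-joint arm with a two-finger parallel gripper is mounted at the origin on a cart in front of the work surface, level with it; the furniture and walls round the work are solid. World frame = base frame: x ahead of the robot, y to its left, z up, the work surface at z = 0. Lengths are in m, angles in rad, forces in N, time in s.
With the tool pointing down it reaches from about 0.425 to 0.925 m from the base axis. Payload 6.8 kg.
Tool frame: the origin (TCP) lies on the front face of the gripper's body, between the roots of the fingers; the fingertips stand 73 mm ahead of it and the grasp point (between the pads) lies 54 mm ahead of it (env.nose_length is the distance from the TCP to the fingertips, in m); z points along the fingers, y is the line along which they close (so a half turn about z gives the same grasp; the last joint's range is limited). The gripper opens to 85 mm and grips with 20 to 120 N. Pads are 22 mm wide; open, the fingers measure 114 mm over their backs; the gripper's body (76 mm by 85 mm) begins 54 mm behind the grasp point. The pads swing forward as they close: fully open they stand 13 mm farther back than shut.
Start: joints at [-1.335, 0.477, 0.022, 1.555, -0.011, 1.109, -0.083], TCP at [0.228, 0.636, 0.304] pointing down, gripper open.
Joint ranges: [-2.96, 2.96], [-0.34, 2.1], [-1.41, 1.46], [0.24, 2.44], [-1.37, 4.51], [0.17, 1.92], [-2.96, 2.96]. Speed limits (rad/s): [2.39, 2.39, 3.14, 3.14, 3.14, 3.14, 3.14].

## Interface

Orientations are given as a unit quaternion [w, x, y, z].
In Python, from cell import env, kin, camera, calibration, job gives the robot as it stands. The module is installed in compiled form; this text tells all that it offers. Calls block until the motion is done:
- env.reach(position, orientation): joint-space move of the TCP to a pose.
- env.movel(position, velocity=0.15, rot=None, stop_force=None): straight line of the TCP; rot=None keeps the orientation; velocity is the mean speed in m/s. With stop_force (N) it stops when the force on the tool has changed by that much, and returns True; else False.
- env.goto_joints(angles): joint-space move.
- env.grip(opening, f_grip=None): finger opening in m; f_grip is the grip in N (None keeps the last); returns when the fingers have stopped.
- env.dwell(seconds).
- kin.inverse_kinematics(position, orientation): joint angles nearest the present ones, or None.
- env.get_state(): the state.
- camera(name): name is "scene" or "side" or "wrist"; returns (picture, depth): 400x640x3 uint8, blue, green, red; 400x640 float32, m along the optical axis (not along the pixel's ray), 0 where there is no reading.
- calibration(name): a dict with "fx", "fy", "cx", "cy" (pixels), "rvec" (rotation vector, rad) and "tvec" (3), from world to camera coordinates, as OpenCV has them. Camera axes: x right, y down, z forward; pixel columns grow to the right and rows downward; lengths in m; the calibration is good to about 2 mm. The wrist camera is an equidistant fisheye: a pixel r from the principal point sees the ray r / f radians off the axis. A picture is of the moment at which its call begins: read the wrist's pose just before it. calibration takes no time and is no camera call; for the wrist camera it gives the pose at the moment of the call.
A pose or a line that the arm cannot do raises env.PlanningError and nothing moves.
- job.job_done(): hands the job in; it is judged then, once.
The state is a dict: "time": time; "qpos": joint angles; "joint_velocities": joint speeds; "joint_torque": joint torques, N m; "tcp_pos": TCP position; "orientation": TCP orientation; "force": force on the tool from outside, world axes, zero at the start; "torque": the same for the moment, N m; "opening": finger opening in m; "gripper_force": force on a finger pad.
Only numpy, scipy, OpenCV 4.12 (cv2) and the standard library are available. Lean on these libraries where they do the work, as an engineer would, in place of code of your own. Each camera call takes 0.05 s, during which the arm holds its last target. There are 200 camera calls.

## Working session

There is one attempt and no reset: what is moved stays moved. The work goes in short steps, each a Python script; the robot and the scene stay as the last script left them, time stands still between calls to the robot, and variables do not carry over. Pictures are saved under pics/ and viewed, at most 10 in all, crops included, and the job is handed in when it is done.

```bash
mkdir -p pics
python3 - <<'E'
from cell import env,camera,calibration
import cv2,numpy as np
for n in ["scene","side"]:
    p,d=camera(n); cv2.imwrite(f"pics/{n}0.png",p); np.savez(f"{n}0.npz",p=p,d=d); c=calibration(n)
    R=cv2.Rodrigues(np.array(c["rvec"]))[0]; print(n,c, -R.T@np.array(c["tvec"]).ravel())
s=env.get_state();print(s["time"],s["tcp_pos"],s["orientation"],s["opening"],env.nose_length)
E
```

```text
scene {'fx': 380.83446846888864, 'fy': 380.83446846888864, 'cx': 328.40740756645806, 'cy': 200.09899514844398, 'rvec': array([ 2.23691286, -1.17542632,  0.39617246]), 'tvec': array([-0.29427902,  0.38620828,  0.81768204])} [ 0.00878685 -0.35683331  0.88144976]
side {'fx': 429.63750762996756, 'fy': 429.63750762996756, 'cx': 316.5078829724409, 'cy': 198.92059520814882, 'rvec': array([ 2.27759763,  1.22185713, -0.39140967]), 'tvec': array([-0.29812159, -0.32542225,  1.31592787])} [ 1.01637084 -0.30532467  0.89454426]
0.1 [0.22739994 0.63510104 0.3030105 ] [-8.91065803e-05  1.71067716e-01  9.85258922e-01 -8.28083881e-04] 0.08515767383483275 0.0726
```

View pics/scene0.png

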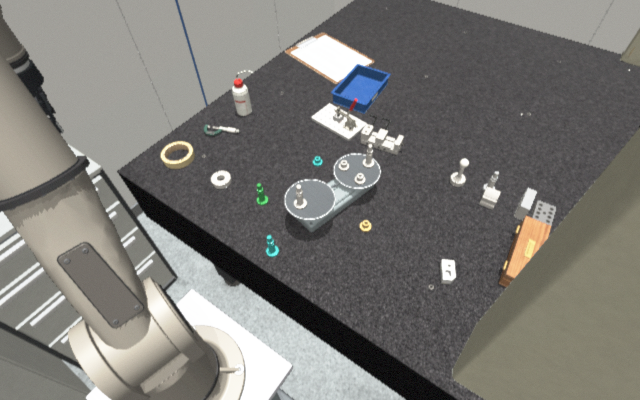

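View pics/side0.png

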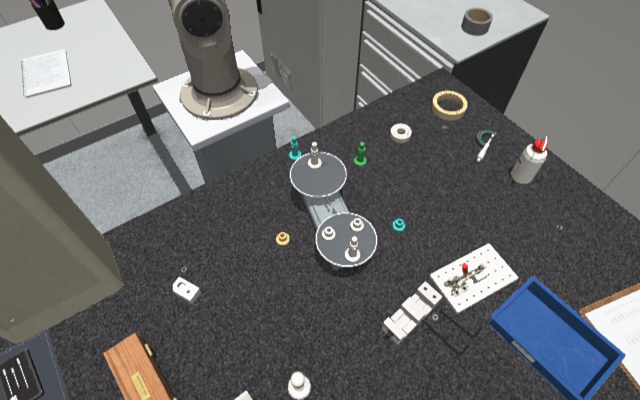

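The near pan carries one shaft (scene 299,200) and the far pan carries a shaft and two hubs (scene 343,165; 360,179; shaft 369,158). Moving one hub from the far pan to the near pan gives 210 g on each side. Next I'll measure the positions.

```bash
cat > h.py <<'E'
import cv2,numpy as np
from cell import calibration
def rays(name,uv):
    c=calibration(name);R=cv2.Rodrigues(np.array(c["rvec"]))[0];t=np.array(c["tvec"]).ravel()
    uv=np.atleast_2d(uv).astype(float)
    d=np.c_[(uv[:,0]-c["cx"])/c["fx"],(uv[:,1]-c["cy"])/c["fy"],np.ones(len(uv))]
    return -R.T@t, d@R
def onplane(name,uv,z):
    o,d=rays(name,uv); return o+d*((z-o[2])/d[:,2])[:,None]
def cloud(name,D):
    v,u=np.mgrid[:D.shape[0],:D.shape[1]]
    o,d=rays(name,np.c_[u.ravel(),v.ravel()]); P=(o+d*D.ravel()[:,None]).reshape(*D.shape,3); P[D==0]=np.nan; return P
E
python3 - <<'E'
from h import *
seeds={"scene":{"near":(318,205),"far":(372,176)},"side":{"near":(322,180),"far":(335,250)}}
for n in ["scene","side"]:
    f=np.load(n+"0.npz");p,P=f["p"],cloud(n,f["d"])
    for k,(u,v) in seeds[n].items():
        z0=np.nanmedian(P[v-3:v+4,u-3:u+4,2]); 
        near=np.linalg.norm(P[...,:2]-P[v,u,:2],axis=2)<0.13
        m=(near&(P[...,2]>.06)).astype(np.uint8)
        pm=(near&(abs(P[...,2]-z0)<.006)).astype(np.uint8)
        nl,L,st,ce=cv2.connectedComponentsWithStats(pm); i=L[v,u]
        q=P[L==i][:,:2]; (cx,cy),r=cv2.minEnclosingCircle(q.astype(np.float32))
        print(n,k,"z",z0.round(4),"circ",round(cx,4),round(cy,4),round(r,4))
        # parts: bright in image, within the pan's region
        b=(near&(P[...,2]>z0+.004)&(P[...,2]<z0+.1)&(np.hypot(P[...,0]-cx,P[...,1]-cy)<.075)).astype(np.uint8)
        nl,L,st,ce=cv2.connectedComponentsWithStats(b)
        for j in range(1,nl):
            if st[j,4]<12: continue
            q=P[L==j]; print("   part px",ce[j].round(),st[j,4],"mean",np.nanmean(q,0).round(4),"min",q.min(0).round(4),"max",q.max(0).round(4))
a=cv2.imread("pics/scene0.png")[140:230,270:395];b=cv2.imread("pics/side0.png")[130:280,270:410]
cv2.imwrite("pics/c1.png",np.hstack([cv2.resize(a,(400,288),interpolation=2),cv2.resize(b,None,fx=288/150,fy=288/150,interpolation=2)]))
E
```

```text
scene near z 0.0899 circ 0.4963 0.0352 0.0777
   part px [299. 198.] 183 mean [0.4542 0.0451 0.121 ] min [0.4408 0.0318 0.0939] max [0.4737 0.0627 0.1641]
scene far z 0.0692 circ 0.6536 -0.0003 0.0732
   part px [369. 157.] 150 mean [ 0.6946 -0.0171  0.1014] min [ 0.6818 -0.03    0.0734] max [0.7142 0.0008 0.1465]
   part px [344. 166.] 77 mean [0.6428 0.0334 0.0823] min [0.6303 0.0202 0.0734] max [0.6602 0.0489 0.0936]
   part px [360. 179.] 86 mean [ 0.6256 -0.031   0.0823] min [ 0.6137 -0.0466  0.0733] max [ 0.641  -0.0148  0.0932]
side near z 0.091 circ 0.4874 0.0403 0.0696
   part px [314. 157.] 213 mean [0.4633 0.046  0.1221] min [0.4423 0.0326 0.0951] max [0.4752 0.0633 0.1665]
side far z 0.0707 circ 0.655 0.0033 0.0734
   part px [357. 224.] 140 mean [0.65   0.0345 0.0835] min [0.6291 0.0226 0.0747] max [0.6628 0.0508 0.096 ]
   part px [328. 233.] 141 mean [ 0.6336 -0.0296  0.0833] min [ 0.6164 -0.0429  0.0747] max [ 0.6457 -0.0127  0.096 ]
   part px [353. 250.] 243 mean [ 0.7041 -0.0168  0.101 ] min [ 0.685  -0.03    0.0749] max [0.7168 0.0022 0.1462]
```

View pics/c1.png

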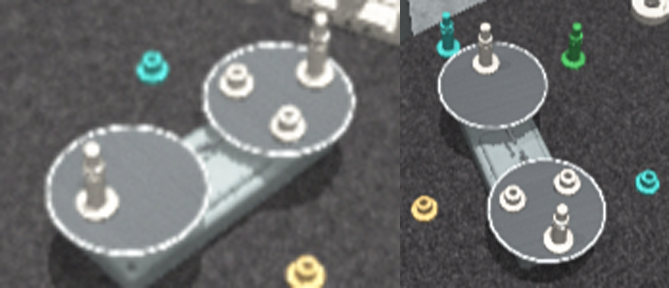

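The crop agrees with the numbers: pans at z ≈ 0.090 (near, raised) and 0.070 (far, low), 0.173 m apart. I'll take hub A at about (0.646, 0.035), because its fingers-axis can be kept away from the other hub and the shaft.

```bash
cat >> h.py <<'E'
from scipy.spatial.transform import Rotation
def down(deg):
    c,s=np.cos(np.radians(deg)),np.sin(np.radians(deg))
    return Rotation.from_matrix(np.array([[-s,c,0],[c,s,0],[0,0,-1.]])).as_quat()[[3,0,1,2]]
E
python3 - <<'E'
from h import *
from cell import env,kin
P=cloud("scene",np.load("scene0.npz")["d"]); w=P[60:140,215:300].reshape(-1,3); w=w[(w[:,2]>.1)&(w[:,0]<1)]
print("bottle max",w.max(0) if len(w) else None)
H=[.6463,.0352]
print(kin.inverse_kinematics([*H,.145],down(16.5)),kin.inverse_kinematics([.514,.033,.155],down(75.5)))
env.movel([.228,.636,.36])
env.reach([*H,.34],down(16.5)); env.grip(.050,f_grip=30)
env.movel([*H,.165],velocity=.15)
s=env.get_state();print(s["time"],s["tcp_pos"],s["opening"],s["force"])
from cell import camera
p,d=camera("wrist");cv2.imwrite("pics/w1.png",p)
E
```

```text
bottle max [0.75658762 0.52699986 0.16882247]
[-0.49156186  0.65836632  0.48393097  1.77112344 -0.40315349  0.81187353
  0.47592061] [-0.43313171  0.4338687   0.3072231   2.07620162 -0.20882705  0.66013911
  1.33074209]
4.975 [0.64694632 0.03512419 0.16601769] 0.05000528227926317 [-0.37571599 -0.75977462  0.4487284 ]
```

View pics/w1.png

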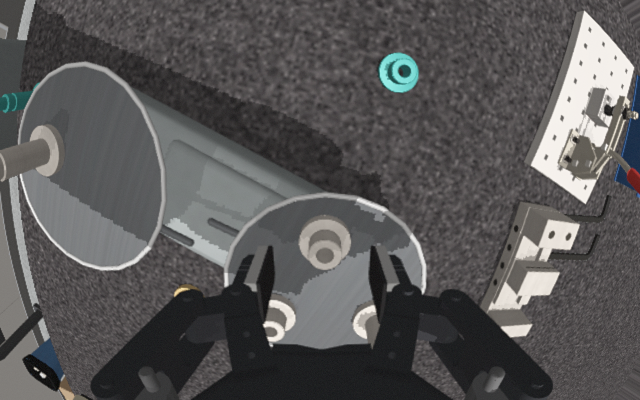

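The wrist view shows hub A centred between the fingers (325,245). I'll check it by casting a ray, then do the guarded descent.

Run:
```python
from h import *
from cell import env
def wray(u,v,z):
    c=calibration("wrist");R=cv2.Rodrigues(np.array(c["rvec"]))[0];o=-R.T@np.array(c["tvec"]).ravel()
    a=np.array([(u-c["cx"])/c["fx"],(v-c["cy"])/c["fy"]]);r=np.linalg.norm(a)
    d=np.r_[a/r*np.sin(r),np.cos(r)]@R; return o+d*(z-o[2])/d[2]
print("flange",wray(325,241,.075),"bore",wray(324,256,.092))
H=wray(324,256,.092)[:2]
assert np.linalg.norm(H-[.6463,.0352])<.008
q=env.get_state()["tcp_pos"]
env.movel([*H,.160],velocity=.08)
hit=env.movel([*H,.139],velocity=.02,stop_force=3)
s=env.get_state();print(hit,s["time"],s["tcp_pos"],s["force"])
```

```text
flange [0.64828906 0.03660963 0.075     ] bore [0.64764413 0.03617275 0.092     ]
True 6.225 [0.64751354 0.03615345 0.13969721] [-0.73077768 -0.159837    4.96993846]
```

Run:
```python
from h import *
from cell import env
H=[.6477,.0362]
env.movel([*H,.1435],velocity=.05)
env.grip(.0,f_grip=40)
s=env.get_state();print(s["time"],s["opening"],s["gripper_force"],s["force"])
env.movel([*H,.30],velocity=.12); env.dwell(.2)
s=env.get_state();print(s["time"],s["opening"],s["gripper_force"],s["force"])
from cell import camera
p,d=camera("side");np.savez("s1.npz",p=p,d=d)
P=cloud("side",d);print("far pan",np.nanmedian(P[247:254,332:339,2]),"near",np.nanmedian(P[177:184,319:326,2]))
p,d=camera("wrist");cv2.imwrite("pics/w2.png",p)
```

```text
6.8083 0.027205216079399984 39.250787007040344 [-1.42524421  0.72264998  3.84537994]
8.4667 0.02728909063244302 39.40892696235096 [ 0.52602111 -0.29033385 -0.26751544]
far pan 0.0707177005614657 near 0.09093682465283193
```

View pics/w2.png

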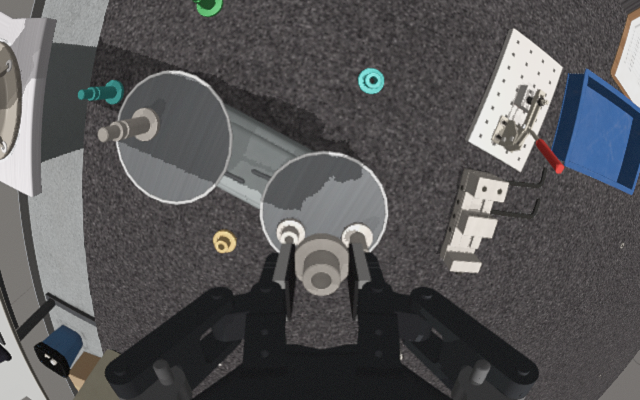

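The hub is held upright (320,265) and the pans are unchanged. Next is placing it on the near pan, away from the shaft.

Run:
```python
from h import *
from cell import env,camera
T=[.514,.033]
env.reach([*T,.30],down(75.5))
env.movel([*T,.18],velocity=.12)
hit=env.movel([*T,.154],velocity=.03,stop_force=8)
env.dwell(.5)
s=env.get_state();print(hit,s["time"],s["tcp_pos"],s["force"],s["opening"])
env.grip(.045); env.dwell(.3)
env.movel([*T,.30],velocity=.1)
env.reach([.45,.40,.36],down(70)); env.dwell(.5)
for n in ["scene","side"]:
    p,d=camera(n);P=cloud(n,d);np.savez(n+"2.npz",p=p,d=d)
    for k,(u,v) in {"scene":{"near":(308,212),"far":(372,176)},"side":{"near":(303,180),"far":(335,250)}}[n].items(): print(n,k,np.nanmedian(P[v-2:v+3,u-2:u+3],axis=(0,1)).round(4))
    cv2.imwrite(f"pics/{n}2.png",p)
a=cv2.imread("pics/scene2.png")[130:240,260:400];b=cv2.imread("pics/side2.png")[130:280,270:410]
cv2.imwrite("pics/c2.png",np.hstack([cv2.resize(a,(382,300),interpolation=2),cv2.resize(b,(280,300),interpolation=2)]))
s=env.get_state();print(s["time"],s["tcp_pos"],s["force"])
```

```text
False 12.05 [0.51399241 0.03299378 0.15403098] [ 0.69579329 -0.76024542 -0.56402966] 0.027140128123530293
scene near [0.4553 0.0211 0.0802]
scene far [ 0.6574 -0.052   0.0795]
side near [0.4786 0.0035 0.081 ]
side far [ 0.6749 -0.04    0.0804]
16.2833 [0.45000622 0.39999448 0.36001562] [0.55902029 0.46657991 0.19803693]
```

View pics/c2.png

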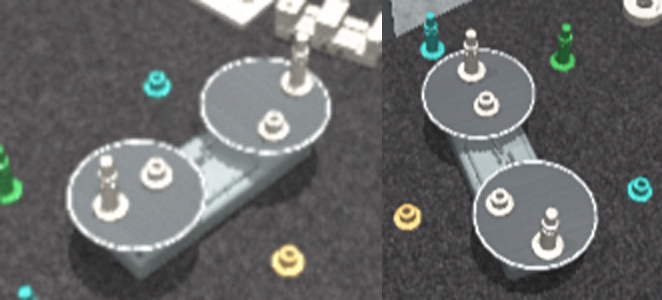

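Both pans now read 0.080 m, so the balance is level. In the crop, each pan carries one upright shaft and one hub, well inside its edge.

```bash
python3 -c "
from cell import job
print(job.job_done())"
```

```text
the job is handed in; nothing more can be done
None
```

I moved one hub from the low pan to the high pan; the balance now sits level (both pans at about 80 mm), with one shaft and one hub standing upright on each pan, and I handed the job in at about 16 s of the 46 s allowed (no verdict was returned).

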